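# Press the core bushes home in two paper rolls

### The arm

A 6-joint arm with a two-finger parallel gripper is mounted at the origin on the work surface. World frame = base frame: x ahead of the robot, y to its left, z up, the work surface at z = 0. Lengths are in m, angles in rad, forces in N, time in s.
With the tool pointing down it reaches from about 0.425 to 0.95 m from the base axis. Payload 3.5 kg.
Tool frame: the origin (TCP) lies at the very end of the fingers, on their centre line; the grasp point (between the pads) lies 19 mm behind it; z points along the fingers, y is the line along which they close (so a half turn about z gives the same grasp; the last joint's range is limited). The gripper opens to 85 mm and grips with 20 to 120 N. Pads are 22 mm wide; open, the fingers measure 114 mm over their backs; the gripper's body (76 mm by 85 mm) begins 54 mm behind the grasp point. The pads swing forward as they close: fully open they stand 13 mm farther back than shut.
Start: joints at [-1.437, 0.286, 1.577, -0, 1.279, -0.15], TCP at [0.189, -0.648, 0.231] pointing down, gripper open.
Joint ranges: [-2.77, 2.77], [-0.9, 2.22], [0.21, 2.48], [-1.53, 4.67], [0.24, 2.81], [-2.84, 2.84]. Speed limits (rad/s): [2.79, 2.79, 3.14, 3.14, 3.14, 3.14].

### API

Orientations are given as a unit quaternion [w, x, y, z].
In Python, from rig import arm gives the robot as it stands. Calls block until the motion is done:
- arm.goto(position, orientation): joint-space move of the TCP to a pose.
- arm.move_l(position, attitude=None, max_speed=0.15, stop_force=None): straight line of the TCP; attitude=None keeps the orientation; max_speed is the mean speed in m/s. With stop_force (N) it stops when the force on the tool has changed by that much, and returns True; else False.
- arm.move_joints(angles): joint-space move.
- arm.command_gripper(opening, newtons=None): finger opening in m; newtons is the grip in N (None keeps the last); returns when the fingers have stopped.
- arm.pause(seconds).
- arm.ik(position, orientation): joint angles nearest the present ones, or None.
- arm.get_obs(): the state.
- arm.get_image(name): name is "scene" or "top"; returns the picture (400x640x3 uint8, red, green, blue); there is no depth.
- arm.calibration(name): a dict with "mtx" (3x3 intrinsics, pixels), "camera_from_world" (4x4, takes a point from world to camera coordinates). Camera axes: x right, y down, z forward; pixel columns grow to the right and rows downward; lengths in m; the calibration is good to about 2 mm. A picture is of the moment at which its call begins. calibration takes no time and is no camera call.
A pose or a line that the arm cannot do raises arm.PlanningError and nothing moves.
- arm.finish_job(): hands the job in; it is judged then, once.
The state is a dict: "time_s": time; "joint_pos": joint angles; "qvel": joint speeds; "joint_efforts": joint torques, N m; "tool_pos": TCP position; "tool_rot": TCP orientation; "ft_force": force on the tool from outside, world axes, zero at the start; "torque": the same for the moment, N m; "grip_width": finger opening in m; "grasp_force": force on a finger pad.
Only numpy, scipy, OpenCV 4.12 (cv2) and the standard library are available. Lean on these libraries where they do the work, as an engineer would, in place of code of your own. Each camera call takes 0.05 s, during which the arm holds its last target. There are 200 camera calls.

### The job

Make the two unfinished kraft paper rolls ready for the roll holder: one has a grey flanged core bush started in its core but still standing proud, the other has an open core and its bush stands loose on the bench. Press each bush fully home, until its flange sits down on the end of the roll, and stop when you feel it come up solid - leaning on it hard crushes the core. Keep the rolls standing in their places, and leave the finished roll and the other things around them alone.

Things in the scene. Friction and masses are not known exactly. Their poses are not given: they have to be found in the camera images.
- bush_loose: Grey flanged core bush, loose on the bench, hub up, 0.12 kg. Upwards from its origin (centre of the lower end), z up: barrel 50 mm diameter, 50 mm long, the lowest 20 mm tapered to 46 mm; flange 68 mm diameter, 50 to 55 mm up; round hub 32 mm diameter, 55 to 85 mm up, flat top with a 15 mm blind spindle hole. Grip it by the hub; press on the hub's top.
- roll_open: Kraft paper roll with an open core, on end, 116 mm diameter, 100 mm tall, 0.65 kg, loose; origin: centre of its underside, z up. Bore 52 mm; its springy cardboard grips the barrel: a bush set in by its weight stops about 33 mm proud, to push it on takes a steady 7 to 14 N, and it stays where left; when the flange meets the roll's end the force rises sharply.
- bush_started: The other core bush, same shape and size as the loose one, already started by hand in its roll's core, hub up, its flange 10 to 18 mm short of the roll's end. Origin: centre of the barrel's lower end, inside the core; 50 mm above the roll's origin when fully home.
- roll_started: The roll with the started bush: same size, core and fit as the open roll (7 to 14 N to push the bush on, then a sharp rise at the flange). Loose; origin: centre of its underside, z up. With the bush home its hub's top is 135 mm above the bench.
- roll_done: The finished roll, same size as the other two, with a bush already home in its core (hub's top at 135 mm); leave it alone. Origin: centre of its underside. 0.75 kg, loose.
- glue: White glue bottle, upright, 48 mm in diameter, 115 mm tall, loose; origin at the centre of its underside. Leave alone.
- tape: Roll of brown tape lying flat, 90 mm in diameter, 24 mm high, loose; origin at the centre of its underside. Leave alone.
- folder: Ivory-coloured bone folder (flat creasing tool) lying flat, 160 mm long, 20 mm wide, 6 mm thick, loose; origin at the middle of its underside. Leave alone.
- rule: Steel rule lying flat, 310 mm long, 30 mm wide, 4 mm thick, loose; origin at the middle of its underside. Leave alone.
- punch: Black office hole punch, 110 mm long, 50 mm wide, 65 mm tall, loose; origin at the centre of its underside. Leave alone.
- table: The grey bench with a yellow work sheet; its top is the work surface, z = 0. The rolls stand on it.
There are look-alikes about, which are no part of the job. What is shaped like the roll_open but blue is not meant.

How it is judged:
At the end, for the whole second after the job is handed in: Each bush is home in its own roll: flange within 2 mm of the roll's end (bush origin at most 52 mm above the roll's origin), centred within 5 mm and square to the roll within 0.06 rad; both rolls still upright and within 40 mm of where they stood; all at rest (z of bush_loose in the frame of roll_open between 0.046 and 0.052 m and horizontal distance between bush_loose and roll_open below 0.005 m and angle between the z axis of bush_loose and the z axis of roll_open, either way round below 0.06 rad and angle between each of roll_open, roll_started's own z axis and vertical below 0.06 rad and distance of each of roll_open, roll_started from where it was at the start of the episode below 0.04 m and linear speed of each of bush_loose, roll_open, bush_started, roll_started below 0.02 m/s and z of bush_started in the frame of roll_started between 0.046 and 0.052 m and horizontal distance between bush_started and roll_started below 0.005 m and angle between the z axis of bush_started and the z axis of roll_started, either way round below 0.06 rad); the robot touches nothing.
It fails at once if a bush is leaned on hard: a roll bears on the bench with more than 60 N (its own weight is 5 to 9 N) (contact force between any of roll_open, roll_started and table above 60 N).
It fails at once if the finished roll, the glue bottle, the tape, the bone folder, the rule or the punch is shifted by more than 30 mm (distance of any of roll_done, glue, tape, folder, rule, punch from where it was at the start of the episode above 0.03 m).
It also fails if it takes over 54 s, if anything falls off the work surface, if the arm or the gripper's body presses on something with over 40 N, if the wrist force passes 120 N, or if a joint passes its speed limit or range.

## Working session

There is one attempt and no reset: what is moved stays moved. The work goes in short steps, each a Python script; the robot and the scene stay as the last script left them, time stands still between calls to the robot, and variables do not carry over. Pictures are saved under pics/ and viewed, at most 10 in all, crops included, and the job is handed in when it is done.

```bash
ls; mkdir -p pics; python3 - <<'E'
from rig import arm
import cv2
for n in("scene","top"):
    im=arm.get_image(n); cv2.imwrite(f"pics/{n}0.png",im[:,:,::-1])
    c=arm.calibration(n); print(n,c["mtx"].tolist(),c["camera_from_world"].round(3).tolist())
o=arm.get_obs(); print(o["time_s"],o["tool_rot"],o["ft_force"],o["grip_width"])
E
```

```text
pics
scene [[413.4153358151101, 0.0, 323.07945674599733], [0.0, 413.4153358151101, 198.90240676687495], [0.0, 0.0, 1.0]] [[-0.088, 0.996, -0.002, 0.075], [0.663, 0.057, -0.746, -0.302], [-0.743, -0.067, -0.665, 1.408], [0.0, 0.0, 0.0, 1.0]]
top [[417.53992947657423, 0.0, 322.78926750683524], [0.0, 417.53992947657423, 202.62742546511558], [0.0, 0.0, 1.0]] [[-0.022, -1.0, -0.003, 0.007], [-0.997, 0.022, -0.07, 0.527], [0.07, 0.001, -0.998, 1.081], [0.0, 0.0, 0.0, 1.0]]
0.1 [-1.08523465e-03  9.89951687e-01  1.41401838e-01  1.31041059e-05] [-0.23429165 -0.35713969 -0.0622311 ] 0.08541138892762251
```

View pics/scene0.png

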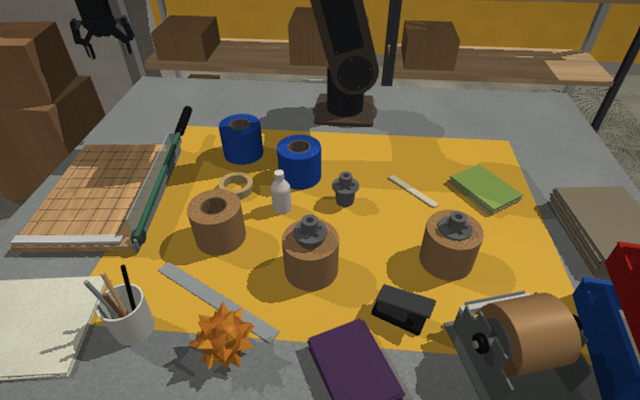

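View pics/top0.png

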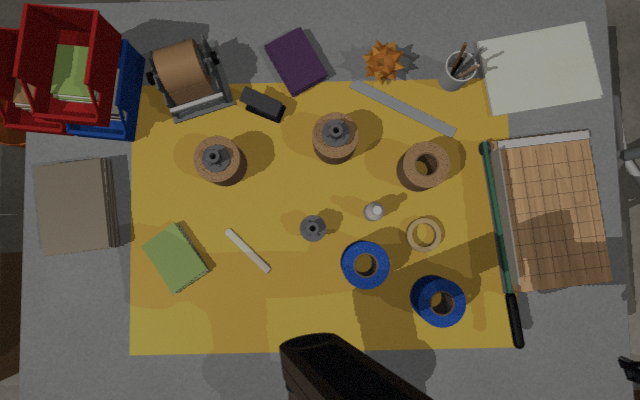

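The scene view shows the open kraft roll at (216,220). The bushed rolls are at (311,250) and (452,243), and the loose bush is at (345,188). In the top view these are at (425,166), (336,137), (219,160) and (313,228). The blue look-alikes are at scene (241,138) and (300,160) and aren't meant. Either bushed roll could be the started one, so I'll enlarge both and measure hub heights.

```bash
python3 - <<'E'
import cv2,numpy as np
s=cv2.imread("pics/scene0.png");t=cv2.imread("pics/top0.png")
def c(im,x,y,r=33): return cv2.resize(im[y-r:y+r,x-r:x+r],(264,264),interpolation=cv2.INTER_CUBIC)
a=np.hstack([c(s,311,245),c(s,452,238),c(s,345,190)]);b=np.hstack([c(t,336,137),c(t,219,160),c(t,313,228)])
cv2.imwrite("pics/crop1.png",np.vstack([a,b]))
E
```

```text
(no output)
```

View pics/crop1.png

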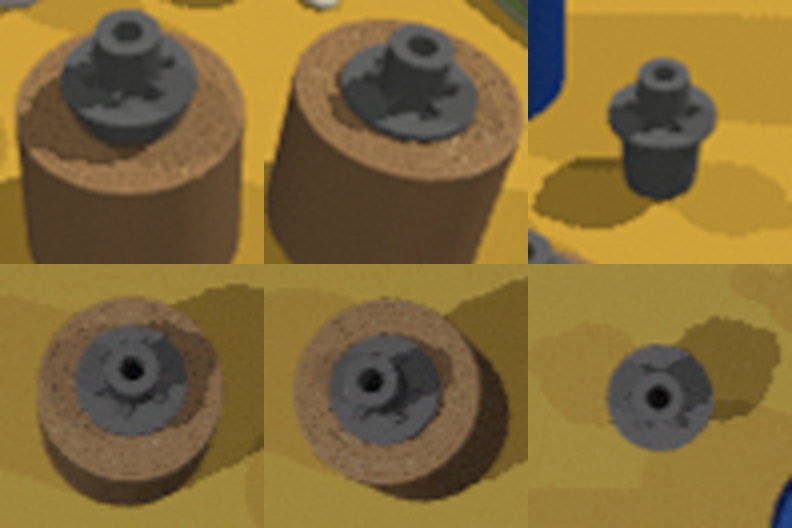

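The left candidate (scene 311,250, top 336,137) has barrel showing under its flange, so it is roll_started. The right one (scene 452,243, top 219,160) sits flush, so it is roll_done. Next I'll measure from both views.

```bash
cat > geo.py <<'E'
import cv2,numpy as np
from rig import arm
C={n:arm.calibration(n) for n in("scene","top")}
def ray(n,p):
    T=np.array(C[n]["camera_from_world"]);R=T[:3,:3]
    d=R.T@np.linalg.inv(C[n]["mtx"])@[p[0],p[1],1]; return -R.T@T[:3,3],d/np.linalg.norm(d)
def plane(n,p,z):
    o,d=ray(n,p); return o+d*(z-o[2])/d[2]
def tri(ps,pt):
    P=[np.array(C[n]["mtx"])@np.array(C[n]["camera_from_world"])[:3] for n in("scene","top")]
    X=cv2.triangulatePoints(*P,np.array(ps,float).reshape(2,1),np.array(pt,float).reshape(2,1))[:,0];X=X[:3]/X[3]
    gap=np.abs(np.cross(ray("scene",ps)[1],ray("top",pt)[1])@(ray("scene",ps)[0]-ray("top",pt)[0]))
    return X,gap
def blob(im,p,r,f,maxdist=1e9):
    """largest/nearest component of mask f within +-r of p; -> contour in full px"""
    x,y=map(int,p);c=cv2.resize(im[y-r:y+r,x-r:x+r],None,fx=8,fy=8,interpolation=cv2.INTER_CUBIC)
    m=f(c).astype(np.uint8)
    cs=[k for k in cv2.findContours(m,cv2.RETR_EXTERNAL,cv2.CHAIN_APPROX_NONE)[0] if cv2.contourArea(k)>200]
    k=max(cs,key=cv2.contourArea)
    return (k.reshape(-1,2)+.5)/8-.5+[x-r,y-r]
E
cat > meas.py <<'E'
from geo import *
s=cv2.imread("pics/scene0.png");t=cv2.imread("pics/top0.png")
ell=lambda k:cv2.fitEllipse(cv2.convexHull(k.astype(np.float32)))
v=lambda c:c.max(2)
for nm,a,b in(("started",(310,220),(336,130)),("done",(458,216),(213,156)),("loose",(346,175),(312,228))):
    r=[]
    for im,p in((s,a),(t,b)):
        lo=im[p[1]-3:p[1]+4,p[0]-3:p[0]+4].max(2).min()
        k=blob(im,p,5,lambda c:v(c)<lo+22); e=ell(k); r.append(e[0]); print(nm,np.round(e[0],1),np.round(e[1],1))
    print(nm,*tri(*r))
# open roll: kraft top face
r=[]
for im,p in((s,(216,215)),(t,(425,166))):
    hsv=lambda c:cv2.cvtColor(np.clip(c,0,255).astype(np.uint8),cv2.COLOR_BGR2HSV)
    x,y=p;print("hsv",hsv(im[y-30:y+31:6,x:x+1])[:,0].tolist())
E
python3 meas.py
```

```text
started [309.5 219.5] [4.9 6.9]
started [335.7 130.1] [4.2 4.6]
started [ 0.68806526 -0.03927205  0.1501033 ] 0.002179617021503224
done [458.3 216.2] [4.4 7.2]
done [212.6 155.9] [4.5 5.3]
done [0.63628133 0.25439933 0.13356027] 0.0016831072174363746
loose [345.7 175. ] [3.4 5.1]
loose [312.2 228.1] [5.  5.1]
loose [0.46057423 0.02224763 0.0841249 ] 0.002006433791072457
hsv [[21, 185, 197], [15, 128, 152], [16, 116, 97], [16, 120, 66], [18, 110, 58], [16, 126, 156], [15, 127, 156], [16, 128, 82], [15, 124, 84], [16, 131, 82], [17, 134, 82]]
hsv [[22, 159, 157], [16, 117, 129], [15, 111, 131], [13, 105, 56], [21, 132, 31], [21, 164, 95], [21, 171, 100], [15, 112, 130], [16, 113, 129], [22, 154, 124], [23, 158, 158]]
```

```bash
python3 - <<'E'
import cv2,numpy as np
s=cv2.imread("pics/scene0.png");t=cv2.imread("pics/top0.png")
c=lambda im,x,y,r=35:cv2.resize(im[y-r:y+r,x-r:x+r],(390,390),interpolation=cv2.INTER_CUBIC)
cv2.imwrite("pics/crop2.png",np.hstack([c(s,216,215),c(t,425,166)]))
E
```

```text
(no output)
```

View pics/crop2.png

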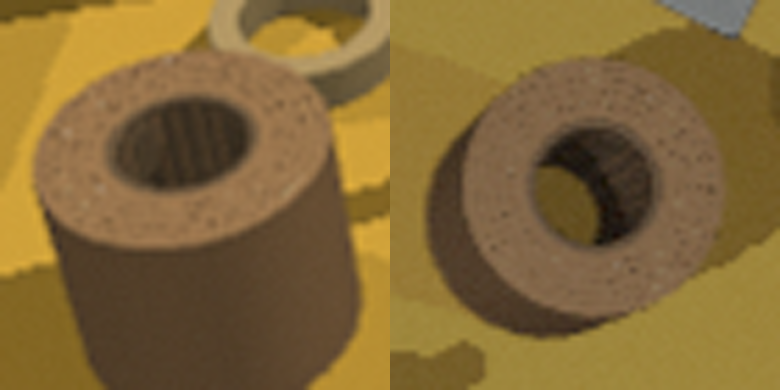

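The open roll is confirmed as kraft, with its bore at about (181,143) in the left crop and (595,186) in the right one. Next I fit ellipses to the bright end face and the bore.

```bash
cat > meas2.py <<'E'
from geo import *
def openroll(s,t,ps=(216,212),pt=(427,165)):
    r=[];q=[]
    for im,p,n,V in((s,ps,"scene",115),(t,pt,"top",105)):
        x,y=p;R=36;c=cv2.resize(im[y-R:y+R,x-R:x+R],None,fx=8,fy=8,interpolation=cv2.INTER_CUBIC)
        h=cv2.cvtColor(c,cv2.COLOR_BGR2HSV);m=cv2.inRange(h,(11,80,V),(19,145,255))
        m=cv2.morphologyEx(cv2.morphologyEx(m,cv2.MORPH_CLOSE,np.ones((13,13))),cv2.MORPH_OPEN,np.ones((41,41)))
        cs,hi=cv2.findContours(m,cv2.RETR_CCOMP,cv2.CHAIN_APPROX_NONE)
        i=max(range(len(cs)),key=lambda i:cv2.contourArea(cs[i]))
        j=max((k for k in range(len(cs)) if hi[0][k][3]==i),key=lambda k:cv2.contourArea(cs[k]))
        f=lambda e:((np.array(e[0])+.5)/8-.5+[x-R,y-R])
        eo=cv2.fitEllipse(cv2.convexHull(cs[i]));ei=cv2.fitEllipse(cv2.convexHull(cs[j]))
        print(n,f(eo).round(1),np.round(np.array(eo[1])/8,1),f(ei).round(1),np.round(np.array(ei[1])/8,1),plane(n,f(eo),.1).round(4),plane(n,f(ei),.1).round(4))
        r.append(f(eo));q.append(f(ei))
    print("outer",*tri(*r),"bore",*tri(*q))
if __name__=="__main__": openroll(cv2.imread("pics/scene0.png"),cv2.imread("pics/top0.png"))
E
python3 meas2.py; python3 - <<'E'
from geo import *
for n,a in(("started",[(309.5,219.5),(335.7,130.1)]),("loose",[(345.7,175),(312.2,228.1)])):
    for c,p,in zip(("scene","top"),a): print(n,c,plane(c,p,.1501 if n=="started" else .085).round(4))
# feasibility near loose bush and tool-yaw candidates
import math
for yaw in(0,45,90,135):
    q=[0,math.cos(math.radians(yaw)/2),math.sin(math.radians(yaw)/2),0]
    for P in([.46,.022,.08],[.46,.022,.2],[.66,-.222,.2],[.688,-.039,.25]):
        j=arm.ik(P,q);print(yaw,P,None if j is None else np.round(j,2))
E
```

```text
scene [213.8 206.1] [34.9 55.2] [213.1 205.4] [17.1 26.9] [ 0.6142 -0.2602  0.1   ] [ 0.6123 -0.2622  0.1   ]
top [426.2 164.1] [46.4 47.6] [426.4 163.8] [23.6 24. ] [ 0.6108 -0.2596  0.1   ] [ 0.6115 -0.2601  0.1   ]
outer [ 0.61135773 -0.2609259   0.09723427] 0.0009402651446740477 bore [ 0.61180367 -0.26130705  0.09945649] 0.0016844119363764983
started scene [ 0.6882 -0.0405  0.1501]
started top [ 0.688  -0.0381  0.1501]
loose scene [0.4618 0.0211 0.085 ]
loose top [0.4604 0.0234 0.085 ]
0 [0.46, 0.022, 0.08] [-0.17 -0.    2.2  -0.    0.94  1.4 ]
0 [0.46, 0.022, 0.2] [-0.17 -0.17  2.12 -0.    1.2   1.4 ]
0 [0.66, -0.222, 0.2] [-0.47  0.36  1.55 -0.    1.24  1.1 ]
0 [0.688, -0.039, 0.25] [-0.2   0.3   1.52 -0.    1.32  1.37]
45 [0.46, 0.022, 0.08] [-0.17 -0.    2.2  -0.    0.94  0.61]
45 [0.46, 0.022, 0.2] [-0.17 -0.17  2.12 -0.    1.2   0.61]
45 [0.66, -0.222, 0.2] [-0.47  0.36  1.55 -0.    1.24  0.32]
45 [0.688, -0.039, 0.25] [-0.2   0.3   1.52 -0.    1.32  0.58]
90 [0.46, 0.022, 0.08] [-0.17 -0.    2.2  -0.    0.94 -0.17]
90 [0.46, 0.022, 0.2] [-0.17 -0.17  2.12 -0.    1.2  -0.17]
90 [0.66, -0.222, 0.2] [-0.47  0.36  1.55 -0.    1.24 -0.47]
90 [0.688, -0.039, 0.25] [-0.2   0.3   1.52 -0.    1.32 -0.2 ]
135 [0.46, 0.022, 0.08] [-0.17 -0.    2.2  -0.    0.94 -0.96]
135 [0.46, 0.022, 0.2] [-0.17 -0.17  2.12 -0.    1.2  -0.96]
135 [0.66, -0.222, 0.2] [-0.47  0.36  1.55 -0.    1.24 -1.26]
135 [0.688, -0.039, 0.25] [-0.2   0.3   1.52 -0.    1.32 -0.99]
```

```bash
python3 - <<'E'
from geo import *
q=[0,2**-.5,2**-.5,0]
bx,by=.461,.0222
arm.goto([bx,by,.19],q); arm.move_l([bx,by,.058],max_speed=.12,stop_force=8)
print(arm.get_obs()["tool_pos"])
arm.command_gripper(.02,60)
o=arm.get_obs();print(o["grip_width"],o["grasp_force"],o["tool_pos"])
arm.move_l([bx,by,.24],max_speed=.15)
arm.goto([.6115,-.2605,.24],q)
o=arm.get_obs();print(o["time_s"],o["grip_width"],o["tool_pos"],o["ft_force"])
for n in("scene","top"): cv2.imwrite(f"pics/{n}1.png",arm.get_image(n)[:,:,::-1])
a=cv2.imread("pics/scene1.png")[110:270,130:290];b=cv2.imread("pics/top1.png")[90:250,340:500]
cv2.imwrite("pics/m1.png",cv2.resize(np.hstack([a,b]),(800,400)))
E
```

```text
[0.46173372 0.02207234 0.05878047]
0.030550671441748632 59.36766028404236 [0.46118975 0.02215448 0.0584946 ]
7.05 0.030232079405223173 [ 0.61140807 -0.25925313  0.23999265] [-0.87368077 -0.10979812 -0.69669029]
```

View pics/m1.png

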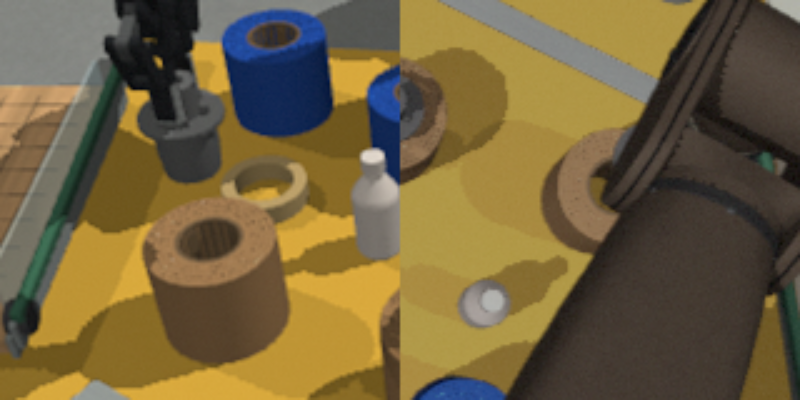

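The bush is held upright above the bore, with its barrel centred at crop (189,155). I'll check its projected column, then lower it with force guarding.

```bash
python3 - <<'E'
from geo import *
c=C["scene"]
o=arm.get_obs();x,y=o["tool_pos"][:2];print(o["tool_pos"])
P=np.array(c["mtx"])@np.array(c["camera_from_world"])[:3]
for z in(.182,.21,.225):
    p=P@[x,y,z,1];print(z,(p[:2]/p[2]).round(1))
im=cv2.imread("pics/scene1.png");g=im.astype(int)
for r in(164,168,172): # grey pixels in row: low saturation vs yellow/green
    s=cv2.cvtColor(im[r:r+1,185:230],cv2.COLOR_BGR2HSV)[0];k=np.where(s[:,1]<60)[0]+185;print(r,k.min(),k.max(),len(k))
t=[.6115,-.2605]
hit=arm.move_l([*t,.178],max_speed=.08,stop_force=6)
o=arm.get_obs();print(hit,o["tool_pos"],o["ft_force"])
if not hit:
    hit=arm.move_l([*t,.145],max_speed=.03,stop_force=18)
    o=arm.get_obs();print(hit,o["tool_pos"],o["ft_force"],o["torque"],o["grip_width"],o["time_s"])
cv2.imwrite("pics/scene2.png",arm.get_image("scene")[:,:,::-1])
cv2.imwrite("pics/m2.png",cv2.resize(cv2.imread("pics/scene2.png")[120:280,130:290],(500,500)))
E
```

```text
[ 0.61156665 -0.25887364  0.24052982]
0.182 [207.7 175.9]
0.21 [205. 165.]
0.225 [203.6 159. ]
164 189 216 28
168 193 217 25
172 194 217 24
False [ 0.61190226 -0.26079514  0.17868607] [ 0.38206958 -0.27846492 -0.4425894 ]
False [ 0.61169255 -0.26060193  0.14537208] [-0.15931668  0.11000378 -0.62513146] [-0.0195538  -0.02782449 -0.0148545 ] 0.03055342774263092 9.325
```

View pics/m2.png

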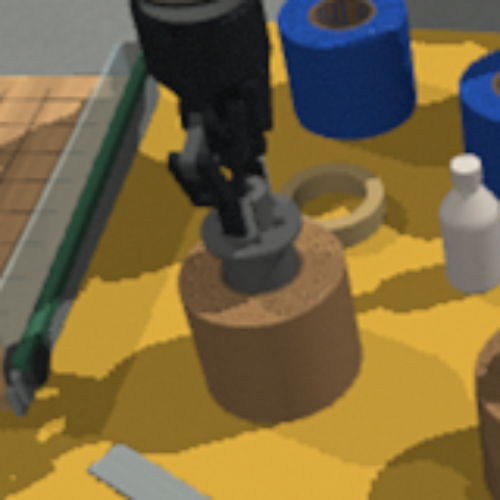

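The barrel is in the bore, about 13 mm deep, upright and without resistance. I'll press it on until it comes up solid.

```bash
python3 - <<'E'
from geo import *
hit=arm.move_l([.6115,-.2605,.102],max_speed=.015,stop_force=26)
o=arm.get_obs();print(hit,o["tool_pos"],o["ft_force"],o["grip_width"],o["time_s"])
arm.command_gripper(.085); o=arm.get_obs();print(o["tool_pos"],o["ft_force"])
arm.move_l([.6115,-.2605,.22],max_speed=.15)
q=[0,2**-.5,2**-.5,0]
arm.command_gripper(0.0)
arm.goto([.6881,-.0393,.2],q)
o=arm.get_obs();print(o["tool_pos"],o["ft_force"],o["time_s"])
for n in("scene","top"): cv2.imwrite(f"pics/{n}3.png",arm.get_image(n)[:,:,::-1])
a=cv2.imread("pics/scene3.png")[130:290,170:330];b=cv2.imread("pics/top3.png")[60:220,310:470]
cv2.imwrite("pics/m3.png",cv2.resize(np.hstack([a,b]),(800,400)))
E
```

```text
False [ 0.61235382 -0.26105864  0.10851596] [-10.31265004   3.98806535  20.28454837] 0.030679168224523358 12.3917
[ 0.61136003 -0.26038484  0.10144067] [-0.13760591  0.25201092  0.2723771 ]
[ 0.68808371 -0.04035984  0.20018928] [ 0.04869258  0.11005777 -0.62181067] 15.6
```

View pics/m3.png

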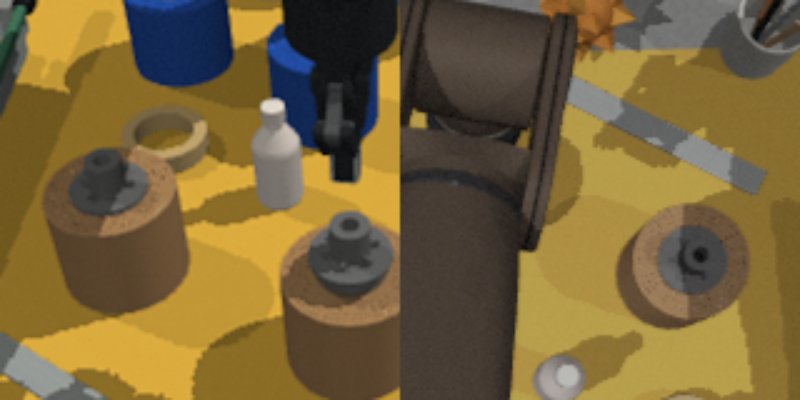

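Bush_loose looks home. The line ended 6.5 mm short of its target at about 20 N, which is more than the 14 N push-on force. Now I press the started bush, then re-press the first from above to confirm it is solid.

```bash
cat > press.py <<'E'
from geo import *
import sys
x,y,top,n=map(float,sys.argv[1:5])
q=[0,2**-.5,2**-.5,0]
if np.hypot(*(arm.get_obs()["tool_pos"][:2]-np.array([x,y])))>.01: arm.goto([x,y,.2],q)
arm.move_l([x,y,top+.008],max_speed=.08,stop_force=6)
z=top+.008;log=[]
hit=False
while not hit and z>.118:
    z-=.004; hit=arm.move_l([x,y,z],max_speed=.015,stop_force=200)if False else False
    arm.move_l([x,y,z],max_speed=.015,stop_force=n)
    o=arm.get_obs();log.append((round(z,4),*np.round([*o["tool_pos"],*o["ft_force"]],4)))
    hit=o["ft_force"][2]>n
for l in log: print(*l)
arm.move_l([x,y,.2],max_speed=.15)
print(arm.get_obs()["time_s"])
E
sed -i 's/ hit=arm.move_l(\[x,y,z\],max_speed=.015,stop_force=200)if False else False$//; s/z-=.004;$/z-=.004/' press.py
python3 press.py .6881 -.0393 .150 24
```

```text
0.154 0.6881 -0.0393 0.1541 -0.677 -0.7218 -0.3932
0.15 0.6887 -0.0395 0.151 -0.0207 -1.1428 4.2692
0.146 0.6889 -0.0394 0.1475 -1.0373 0.251 6.3549
0.142 0.6889 -0.0394 0.1434 0.2043 0.0499 5.7357
0.138 0.6889 -0.0394 0.1394 0.2923 0.0872 4.8262
0.134 0.6889 -0.0394 0.1355 -0.3321 0.6725 5.5508
0.13 0.6891 -0.0394 0.135 -5.623 0.2092 15.8238
0.126 0.6893 -0.0394 0.135 -12.9974 1.951 28.1988
20.35
```

The started bush came up solid at 135.0 mm. Now I confirm the other one the same way.

```bash
python3 press.py .6115 -.2605 .135 24; python3 - <<'E'
from geo import *
arm.goto([.35,-.5,.3],[0,2**-.5,2**-.5,0])
for n in("scene","top"): cv2.imwrite(f"pics/{n}4.png",arm.get_image(n)[:,:,::-1])
print(arm.get_obs()["time_s"])
a=cv2.imread("pics/scene4.png")[110:310,160:500];b=cv2.imread("pics/top4.png")[80:250,190:470]
cv2.imwrite("pics/m4.png",np.vstack([cv2.resize(a,(500,294)),cv2.resize(b,(500,304))]))
E
```

```text
0.139 0.6114 -0.2605 0.139 -0.8288 -0.4896 0.4805
0.135 0.6116 -0.2606 0.1352 -0.8569 0.2545 1.7121
0.131 0.6117 -0.2607 0.1351 -6.3679 3.0597 13.4888
0.127 0.6121 -0.2608 0.1351 -11.4779 5.8168 25.6686
24.45
25.925
```

View pics/m4.png

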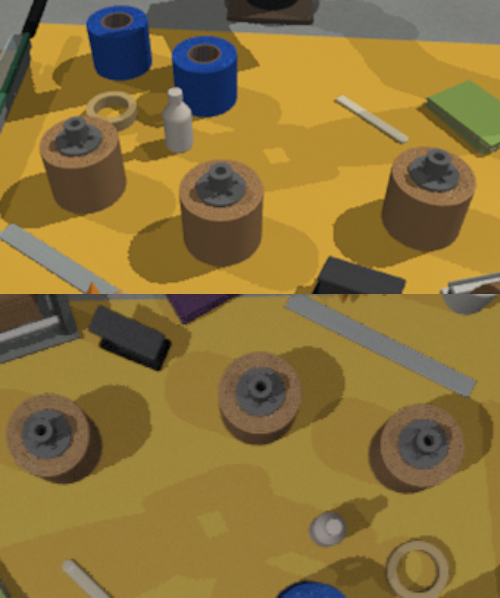

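All three rolls stand upright in place with their flanges seated (scene half at (85,160), (222,210) and (428,195)). The arm is clear, so I'm handing in.

```bash
python3 -c "
from rig import arm
print(arm.finish_job())"
```

```text
the job is handed in; nothing more can be done
None
```

Both bushes are pressed home: each came up solid with its hub's top at 135 mm and no more than about 28 N on the tool, the rolls still stand in their places, and the job was handed in at about 26 s; no verdict came back.

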